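# Sweep the chestnuts off the seed sorting board into its pan

## Robot

A 6-joint arm with a two-finger parallel gripper is mounted at the origin on the work surface. World frame = base frame: x ahead of the robot, y to its left, z up, the work surface at z = 0. Lengths are in mm, angles in rad, forces in N, time in s.
With the tool pointing down it reaches from about 325 to 775 mm from the base axis. Payload 9.3 kg.
Tool frame: the origin (TCP) lies midway between the tips of the shut fingers; the grasp point (between the pads) lies 19 mm behind it; z points along the fingers, y is the direction in which the jaws open and shut (so a half turn about z gives the same grasp; the last joint's range is limited). The gripper opens to 85 mm and grips with 20 to 120 N. Pads are 22 mm wide; open, the fingers measure 114 mm over their backs; the gripper's body (76 mm by 85 mm) begins 54 mm behind the grasp point. The pads swing forward as they close: fully open they stand 13 mm farther back than shut.
Start: joints at [0.979, 0.259, 0.021, 1.334, 0, 1.418], TCP at [233.67, 497.89, 231.279] pointing down, gripper open.
Joint ranges: [-3.04, 3.04], [-0.91, 1.82], [-1.04, 1.36], [-1.92, 1.95], [-1.52, 1.45], [-3.14, 3.14]. Speed limits (rad/s): [2.22, 2.22, 2.79, 3.14, 3.14, 3.14].

## Interface

Orientations are given as a unit quaternion [w, x, y, z].
In Python, from rig import get_obs, vision, job_done, finder gives the robot as it stands. The module is installed in compiled form; this text tells all that it offers.
- The arm moves only by the tool step_arm, never from a script. Its arguments are lists of equal length, an entry for each row: "slide": the shift along the world's x, y, z in mm, a list of three; "rotation": the turn, a rotation vector about the world's x, y, z in rad, a list of three. In form: {"slide": [[dx, dy, dz], ...], "rotation": [[ax, ay, az], ...]}. A call has 1 to 12 rows; each row shifts and turns the commanded pose from where the row before left it; what a row does not reach is not made up. A row lasts 1/10 s, in which the tool goes at most 50 mm and 8.59 degrees, less where a joint would pass 70% of its speed; a pose out of reach is approached as far as the arm can. A call is refused whole if a number of a shift passes 50 or a number of a turn 0.15, either way. A call with a gripper value outside its range is refused whole. "fingers" is the finger opening in mm, from 0 to 85.4, set as the call begins (left out, the last holds). The fingers move at their own pace and stop on an object; the grip force is fixed at half the most. Time passes only in rows, so rows that do not move let the fingers close. It gives the time, the measured TCP pose, the force and the opening at its end, in the units of the state.
- get_obs(): the state, without advancing time (a new reading comes with each control period).
- vision.snapshot(name): name is "scene" or "top" or "wrist"; returns the picture (400x640x3 uint8, red, green, blue); there is no depth.
- vision.camera_params(name): a dict with "vertical_fov" (degrees; the focal length in pixels is half the picture's height over the tangent of half this angle, whatever the lens; pixels are square), "cx", "cy" (the principal point, pixels), "R" (3x3) and "t" (3): a world point X has camera coordinates R X + t; the wrist camera has in their place "mount" (4x4, takes a point from camera to tool coordinates, whose origin is the TCP and whose axes are the flange's). Camera axes: x right, y down, z forward; pixel columns grow to the right and rows downward; lengths in mm; the calibration is good to about 2 mm. A picture is of the moment at which its call begins: read the wrist's pose just before it. camera_params takes no time and is no camera call.
- job_done(): hands the job in, once; it reports no verdict.
Trained networks look in the newest picture that a camera, given by its name, has taken for a name from the list of things; names that differ only in an ending like _2 or _b are one class to them, and where a whole thing is asked for, a point or a joint stands for the part that bears it (a point fixed in the world has none). Each returns a list of dicts, best first, with "score" (0 to 1); they miss things now and then, are a little off and sometimes report something else, mostly with a low value. They report only what shows in the picture. A call takes as long as a camera call. They do not tell look-alikes from the thing itself.
- finder.search_frame(target, camera): "box" ([centre column, centre row, width, height] in pixels, round what is visible of it).
- finder.silhouettes(target, camera): "region" (400x640 bool, what is visible of it) and "box" ([centre column, centre row, width, height] in pixels, round what is visible of it).
- finder.landmark_of(target, camera): "location" ([column, row] in pixels: a listed point, or the origin of a listed thing).
The state is a dict: "t": time; "joint_pos": joint angles; "joint_vel": joint speeds; "effort": joint torques, N m; "position": TCP position; "tool_rot": TCP orientation; "force": force on the tool from outside, world axes, zero at the start; "ft_torque": the same for the moment, N m; "opening": finger opening in mm.
Only numpy, scipy, OpenCV 4.12 (cv2) and the standard library are available. Lean on these libraries where they do the work, as an engineer would, in place of code of your own. Each camera call takes 0.05 s, during which the arm holds its last target.

## Task

Purity check at the seed bench: with the fingertips, sweep the three chestnuts across the raised sorting board and over its open edge, so that they drop into the steel pan standing under that edge. Sweep them only, do not pick them up or carry them over. Leave the forked twig and the stone lying where they are on the board, and leave the pan and the other things on the bench in their places.

Things in the scene. Friction and masses are not known exactly. Their poses are not given: they have to be found in the camera images.
- edge (a point): middle of the sorting board's open edge, on the board's upper surface, 50 mm above the table. x points level from the edge inwards over the board, square to the edge (at zero yaw away from the robot); y runs along the edge; z up. The edge has no rim and overhangs the pan by 14 mm. Board (fixed) and pan start at a new place and yaw each time.
- board: the sorting board: a raised flat white plate, fixed, 50 mm above the table. Free area 342 mm along the edge and 232 mm deep, inside a wooden rim on the other three sides, 12 mm thick and 14 mm above the plate. Origin at table height, 120 mm inwards from the middle of the open edge; axes as for the edge.
- pan: loose open steel pan, 0.45 kg, 130 mm (its x) by 340 mm (its y) and 32 mm high outside, walls and floor 3 mm, on the table with its far long wall tucked under the board's open edge. Origin at the centre of its underside; axes as for the edge; at the start the centre lies 51 mm outside the edge.
- twig: a forked piece of twig lying on the board, 45 mm long, about 25 mm across the fork, 7 mm thick; origin at its middle, on the plate. To be left.
- stone: a rounded oblong stone lying on the board, 36 x 24 mm, 13 mm high; origin at the centre of its underside, on the plate. To be left.
- chestnut_1_mid (a point): centre, half-way up, of chestnut 1: brown dome 32 mm across, 20 mm high, 10 to 20 g, small point at one side, pale scar at the other, flat side down on the board (this point starts 10 mm above the plate); slides when pushed, does not roll. Chestnuts, twig and stone lie in a new order, 40 to 135 mm in from the open edge, centres at least 45 mm apart along the edge.
- chestnut_2_mid (a point): centre, half-way up, of chestnut 2: brown dome 32 mm across, 20 mm high, 10 to 20 g, small point at one side, pale scar at the other, flat side down on the board (this point starts 10 mm above the plate); slides when pushed, does not roll. Chestnuts, twig and stone lie in a new order, 40 to 135 mm in from the open edge, centres at least 45 mm apart along the edge.
- chestnut_3_mid (a point): centre, half-way up, of chestnut 3: brown dome 32 mm across, 20 mm high, 10 to 20 g, small point at one side, pale scar at the other, flat side down on the board (this point starts 10 mm above the plate); slides when pushed, does not roll. Chestnuts, twig and stone lie in a new order, 40 to 135 mm in from the open edge, centres at least 45 mm apart along the edge.
- vial: standing glass tube with a screw cap, 28 mm across, 86 mm tall, loose on the table beside the board; origin at the centre of its underside. To be left.
- petri: closed clear petri dish, 93 mm across, 16 mm high, loose on the table beside the board; origin at the centre of its underside. To be left.
- loupe: low round standing magnifier, 38 mm across, 32 mm high, loose on the table beside the board; origin at the centre of its underside. To be left.
- tweezers: steel tweezers, 130 mm long, lying, loose on the table beside the board; origin near its middle. To be left.
There are look-alikes about, which are no part of the job. Leave any orange look-alike of the part that bears chestnut_3_mid alone.

How it is judged:
By the outcome, as a careful person would: the job done as asked, in the order asked, and still so for the second after the job is handed in, with the robot touching nothing.
It also fails if it takes over 51 s, if anything falls off the work surface, if the arm or the gripper's body presses on something with over 40 N, if the wrist force passes 120 N, or if a joint passes its speed limit or range.

## Working session

There is one attempt and no reset: what is moved stays moved. The work goes in short steps, Python scripts to look and compute and a tool call to move; the robot and the scene stay as the last step left them, time stands still between calls to the robot, and variables do not carry over. Pictures are saved under pics/ and viewed, and the job is handed in when it is done.

Besides the shell and the picture viewer there is one more tool, called after "Request:" as name(argument=value, ...) on one line, values as JSON. step_arm: Moves the arm, as the interface text tells. Its arguments: {"type":"object","properties":{"slide":{"type":"array"},"rotation":{"type":"array"},"fingers":{"type":"number"}},"required":["slide","rotation"]}

```bash
mkdir -p pics; cat > h.py <<'E'
import numpy as np, cv2
from rig import get_obs, vision, job_done, finder
def K(p):
    f=200/np.tan(np.radians(p["vertical_fov"])/2); return f
def ray_to_z(name,uv,z):
    p=vision.camera_params(name); f=K(p); R=np.array(p["R"]);t=np.array(p["t"])
    d=R.T@np.array([(uv[0]-p["cx"])/f,(uv[1]-p["cy"])/f,1]); c=-R.T@t
    return c+d*(z-c[2])/d[2]
def proj(name,X):
    p=vision.camera_params(name); f=K(p); c=np.array(p["R"])@np.array(X)+np.array(p["t"])
    return np.array([p["cx"]+f*c[0]/c[2],p["cy"]+f*c[1]/c[2]])
def save(name,fn):
    im=vision.snapshot(name); cv2.imwrite("pics/"+fn,im[:,:,::-1]); return im
E
python3 - <<'E'
from h import *
save("top","top0.png"); save("scene","scene0.png")
for n in("top","scene"): 
    p=vision.camera_params(n); print(n,p["vertical_fov"],p["cx"],p["cy"],-np.array(p["R"]).T@np.array(p["t"]))
for n in ["edge","chestnut_1_mid","twig","stone","pan"]:
    for r in finder.landmark_of(n,"top"): print(n,r["score"],np.round(r["location"],1),np.round(ray_to_z("top",r["location"],{"edge":50,"chestnut_1_mid":60,"pan":0}.get(n,50)),1))
o=get_obs();print(o["t"],o["position"],o["tool_rot"],o["opening"])
E
```

```text
top 48.15127893156544 317.04105944046495 195.66948061046455 [ 329.47071152   13.27822091 1149.57732089]
scene 52.253610155539974 316.69868904540596 194.86817362752186 [1285.83302141  614.32018824  778.84330416]
edge 0.91 [357.1 240.7] [427.7 -80.7  50. ]
chestnut_1_mid 0.58 [374.9 218.3] [ 481.4 -124.8   60. ]
chestnut_1_mid 0.54 [351.5 209. ] [504.9 -67.9  60. ]
twig 0.6 [374.1 221. ] [ 476.  -123.9   50. ]
stone 0.7 [326.1 208. ] [509.6  -5.5  50. ]
stone 0.29 [375.8 220.8] [ 476.5 -128.1   50. ]
pan 0.8 [356.  264.9] [370.8 -80.6   0. ]
0.35 [233.64497442 497.83688588 231.11987051] [-4.95245317e-05  2.17644494e-01  9.76028098e-01 -1.56679725e-04] 85.55562648663874
```

```bash
python3 - <<'E'
import cv2
a=cv2.imread("pics/top0.png"); cv2.imwrite("pics/top0c.png",cv2.resize(a[140:320,240:480],None,fx=3.33,fy=3.33,interpolation=cv2.INTER_CUBIC))
E
```

```text
(no output)
```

View pics/top0.png

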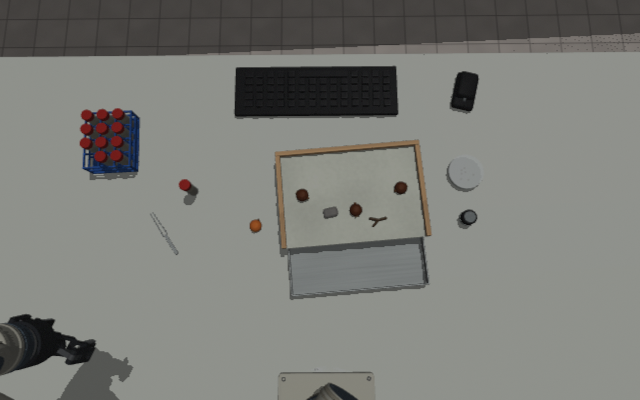

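View pics/scene0.png

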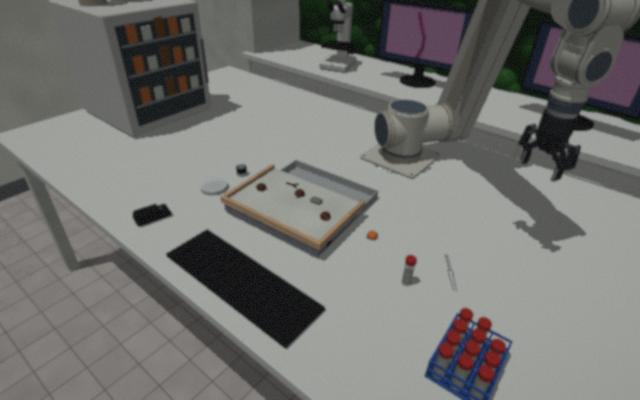

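```bash
ls pics
```

```text
scene0.png
top0.png
top0c.png
```

View pics/top0c.png

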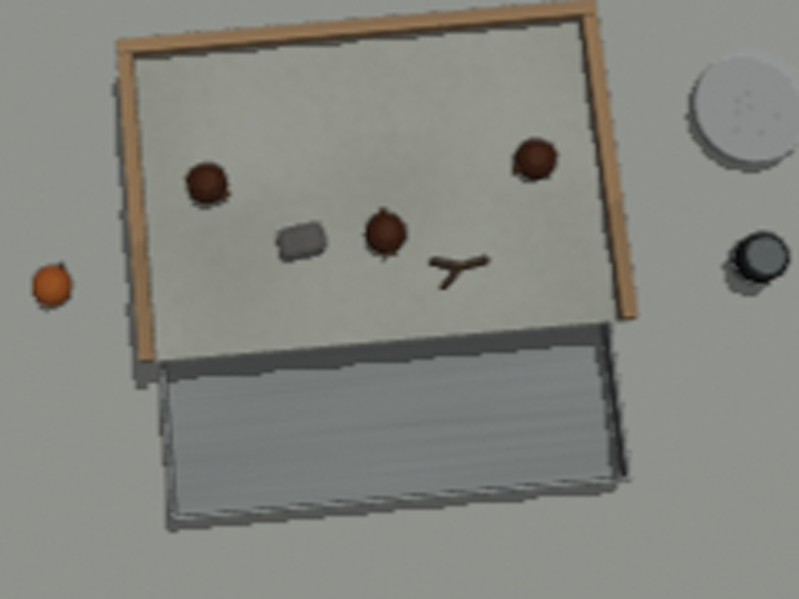

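The top view shows chestnuts at about (302,195), (356,210) and (401,187). The stone is at (330,212) and the twig at (378,220). The orange look-alike at (256,225) is off the board. The open edge runs from (287,248) to (424,237).

```bash
cat >> h.py <<'E'
def edge_frame():
    # from image: edge ends
    c=lambda u,v:(240+u/3.33-0.35,140+v/3.33-0.35)
    A=ray_to_z("top",c(157,360),50); B=ray_to_z("top",c(611,322),50)
    return A,B
E
python3 - <<'E'
from h import *
A,B=edge_frame(); print(A,B,np.linalg.norm(A-B)); 
c=lambda u,v:(240+u/3.33-0.35,140+v/3.33-0.35)
# rims outer top z=64
for n,u in dict(TLin=(135,57),TRin=(582,22)).items(): print(n,ray_to_z("top",c(*u),64))
y=(A-B)/np.linalg.norm(A-B); x=np.array([y[1],-y[0],0]); M=(A+B)/2
print("mid",M,"yaw",np.arctan2(x[1],x[0]))
im=cv2.imread("pics/top0.png"); hsv=cv2.cvtColor(im,cv2.COLOR_BGR2HSV)
m=((im.max(2)<95)&(hsv[...,1]>90)).astype(np.uint8)
b,l,s,ce=cv2.connectedComponentsWithStats(m)
for i in range(1,b):
    if s[i,4]>15 and 280<ce[i][0]<430 and 150<ce[i][1]<245:
        for z in(58,):
            P=ray_to_z("top",ce[i],z); d=P-M; print(s[i],ce[i].round(1),P.round(1),"edge",(d@x).round(1),(d@y).round(1))
for n,u,z in(("stone",c(301,241),58),("twig",c(458,266),53),("twigL",c(430,262),53),("twigR",c(489,259),53),("twigB",c(445,288),53),("stL",c(278,243),58),("stR",c(326,238),58)):
    P=ray_to_z("top",u,z); d=P-M; print(n,P.round(1),(d@x).round(1),(d@y).round(1))
E
```

```text
[411.80492547  91.75960813  50.        ] [ 437.11719293 -243.01955354   50.        ] 335.7347136854066
TLin [638.62939924 108.5803235   64.        ]
TRin [ 663.11152888 -229.68216761   64.        ]
mid [424.4610592 -75.6299727  50.       ] yaw 0.07546526464259568
[394 182  13  12 110] [400.2 187.5] [ 558.4 -190.5   58. ] edge 124.9 -124.6
[296 190  13  11 107] [301.8 194.8] [542.   54.5  58. ] edge 127.0 120.9
[350 203  12  14 110] [355.3 209.5] [503.8 -77.4  58. ] edge 79.0 -7.8
[370 218  16   9  23] [376.7 220.3] [ 476.6 -129.3   58. ] edge 48.0 -57.4
stone [498.1 -15.   58. ] 78.0 54.9
twig [ 479.2 -131.2   53. ] 50.4 -59.6
twigL [ 482.4 -110.6   53. ] 55.1 -39.2
twigR [ 484.3 -154.4   53. ] 53.7 -83.0
twigB [ 462.9 -121.1   53. ] 34.9 -48.2
stL [496.8   2.   58. ] 78.0 72.0
stR [500.2 -33.5  58. ] 78.7 36.3
```

Request:
step_arm(slide=[[17,-41,6],[17,-41,6],[17,-41,6],[17,-41,6],[17,-41,6],[17,-41,6],[17,-41,6],[17,-41,6],[17,-41,6],[17,-41,6],[17,-41,6],[17,-41,6]], rotation=[[0,0,0.043],[0,0,0.043],[0,0,0.043],[0,0,0.043],[0,0,0.043],[0,0,0.043],[0,0,0.043],[0,0,0.043],[0,0,0.043],[0,0,0.043],[0,0,0.043],[0,0,0.043]], fingers=14)

```text
t: 1.55
position: [437.9, 4.0, 303.8]
tool_rot: [0.0, -0.039, 0.999, -0.0]
force: [0.7, 1.4, -0.1]
opening: 14.1
```

Request:
step_arm(slide=[[20,-40,20],[20,-40,20],[0,0,0],[0,0,0],[0,0,0]], rotation=[[0,0,0],[0,0,0],[0,0,0],[0,0,0],[0,0,0]])

```text
t: 2.05
position: [477.1, -73.4, 342.9]
tool_rot: [-0.0, -0.039, 0.999, 0.0]
force: [1.3, 0.4, -0.4]
opening: 13.8
```

```bash
cat >> h.py <<'E'
from scipy.spatial.transform import Rotation as Ro
def wcam(o):
    p=vision.camera_params("wrist"); Mt=np.array(p["mount"]); q=o["tool_rot"]
    R=Ro.from_quat([q[1],q[2],q[3],q[0]]).as_matrix(); T=np.eye(4);T[:3,:3]=R;T[:3,3]=o["position"]
    return T@Mt,p
def wray(o,uv,z):
    T,p=wcam(o); f=K(p); d=T[:3,:3]@np.array([(uv[0]-p["cx"])/f,(uv[1]-p["cy"])/f,1]); c=T[:3,3]
    return c+d*(z-c[2])/d[2]
def wproj(o,X):
    T,p=wcam(o); f=K(p); c=np.linalg.inv(T)@np.r_[X,1]; return np.array([p["cx"]+f*c[0]/c[2],p["cy"]+f*c[1]/c[2]])
E
python3 - <<'E'
from h import *
o=get_obs(); im=save("wrist","w0.png")
print(o["t"],o["position"],o["tool_rot"],o["opening"],o["joint_pos"],o["force"])
import pickle; pickle.dump({k:o[k] for k in("position","tool_rot")},open("o0.pkl","wb"))
for P in ((424.5,-75.6,50),(411.8,91.8,50),(437,-243,50)): print(wproj(o,np.array(P)))
E
```

```text
2.05 [477.10083654 -73.41555865 342.88943814] [-4.15674228e-04 -3.87793222e-02  9.99247681e-01  2.49964024e-04] 13.75366667034875 [-3.26850321e-01  1.33349718e-01  1.40831849e-01  1.57923360e+00
  1.69634748e-04 -4.04428509e-01] [ 1.30237893  0.38493243 -0.44047334]
[313.85412197 118.17329558]
[449.28202424 118.33392715]
[178.28741047 117.84717391]
```

View pics/w0.png

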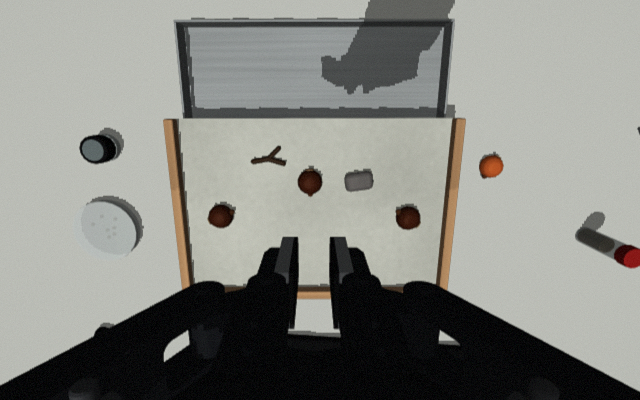

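The wrist view shows the edge at row 118, as predicted. The chestnuts are at (221,215), (310,181) and (408,217), with the stone at (359,180) and the twig at (270,157).

```bash
python3 - <<'E'
from h import *
import pickle; o=pickle.load(open("o0.pkl","rb"))
M=np.array([424.5,-75.6,50]);a=.0755;x=np.array([np.cos(a),np.sin(a),0]);y=np.array([-np.sin(a),np.cos(a),0])
def pr(n,u,z): P=wray(o,u,z);d=P-M;print(n,P.round(1),"e",(d@x).round(1),(d@y).round(1))
im=cv2.imread("pics/w0.png");hsv=cv2.cvtColor(im,cv2.COLOR_BGR2HSV)
m=((im.max(2)<110)&(hsv[...,1]>110)).astype(np.uint8)
b,l,s,ce=cv2.connectedComponentsWithStats(m)
for i in range(1,b):
    if s[i,4]>30: print(s[i]);pr("comp",ce[i],58)
for n,u,z in(("edgeL",(182,118),50),("edgeR",(455,118),50),("stone",(359,180),58),("stL",(344,180),56),("stR",(374,180),56),("twL",(250,159),53),("twR",(286,163),53),("twT",(281,147),53),("panL",(175,22),32),("panR",(453,20),32)): pr(n,u,z)
E
```

```text
[435 119  22 173 532]
comp [515.3 103.3  58. ] e 104.0 171.5
[172 120  29 173 576]
comp [ 552.5 -236.7   58. ] e 115.5 -170.3
[100 136  15  24  87]
comp [ 478.6 -327.6   58. ] e 35.0 -255.4
[252 147  33  18 136]
comp [ 476.7 -127.1   58. ] e 48.2 -55.3
[480 155  21  23 100]
comp [462.5 144.6  58. ] e 54.5 216.7
[299 169  22  27 430]
comp [503.2 -75.2  58. ] e 78.5 -5.5
[208 205  26  22 416]
comp [ 557.6 -187.9   58. ] e 124.3 -122.0
[396 207  24  22 409]
comp [541.4  56.8  58. ] e 126.5 123.2
[614 245  26  21 218]
comp [568.7 353.8  58. ] e 176.2 417.3
[290 247   8  26  76]
comp [615.2 -88.1  58. ] e 189.2 -26.9
[330 253   9  24  95]
comp [616.3 -34.   58. ] e 194.4 27.0
[257 255  18  25 133]
comp [ 627.5 -124.9   58. ] e 198.7 -64.5
[ 220  255  244  145 7165]
comp [754.  -30.5  58. ] e 332.0 20.2
[349 274   8  11  31]
comp [635.5  -5.1  58. ] e 215.7 54.3
[292 280  42  18 197]
comp [655.4 -62.   58. ] e 231.2 -3.9
[201 282  23  24 121]
comp [ 667.7 -198.1   58. ] e 233.3 -140.5
[379 284  43  18 197]
comp [649.6  63.4  58. ] e 235.0 121.6
[434 287  24  29 174]
comp [659.3 129.4  58. 
[... 3189 characters left out ...]
2 386  10  13  31]
comp [811.1 172.3  58. ] e 404.2 218.0
[130 389  11  11  43]
comp [ 853.5 -316.1   58. ] e 409.6 -272.1
[629 388  11  12  44]
comp [796.4 442.8  58. ] e 410.0 488.8
[479 390  15  10  40]
comp [814.8 218.6  58. ] e 411.4 263.9
[422 393  15   7  41]
comp [823.5 132.3  58. ] e 413.5 177.3
edgeL [ 436.8 -238.4   50. ] e 0.0 -163.3
edgeR [410.9  98.8  50. ] e -0.5 174.9
stone [496.3 -12.4  58. ] e 76.4 57.6
stL [498.2 -31.2  56. ] e 76.8 38.7
stR [495.3   7.1  56. ] e 76.8 77.1
twL [ 480.9 -152.5   53. ] e 50.5 -80.9
twR [ 482.5 -106.7   53. ] e 55.5 -35.3
twT [ 462.8 -114.1   53. ] e 35.3 -41.2
panL [ 325.3 -251.1   32. ] e -112.2 -167.5
panR [297.3  82.7  32. ] e -114.9 167.4
```

Request:
step_arm(slide=[[24,-22,-40],[24,-22,-40],[24,-22,-40],[24,-22,-40],[25,-24,-40],[0,0,-20],[0,0,-15],[0,0,-15],[0,0,-10],[0,0,0],[0,0,0]], rotation=[[0,0,0],[0,0,0],[0,0,0],[0,0,0],[0,0,0],[0,0,0],[0,0,0],[0,0,0],[0,0,0],[0,0,0],[0,0,0]], fingers=14)

```text
t: 3.2
position: [594.5, -181.5, 91.0]
tool_rot: [0.0, -0.039, 0.999, -0.0]
force: [-0.5, 0.4, -0.1]
opening: 14.0
```

```bash
python3 - <<'E'
from h import *
o=get_obs(); im=save("wrist","w1.png"); save("scene","s1.png")
print(o["position"],o["force"],o["opening"],o["joint_pos"])
a=cv2.imread("pics/s1.png");cv2.imwrite("pics/s1c.png",cv2.resize(a[120:280,200:440],None,fx=3.3,fy=3.3,interpolation=cv2.INTER_CUBIC))
E
```

```text
[ 594.48981324 -181.47612798   91.01233223] [-0.48868873  0.39772901 -0.0691564 ] 14.045509673947844 [-4.31199143e-01  4.47343621e-01 -5.81176304e-02  1.06479203e+00
  2.88451249e-05 -5.09324469e-01]
```

View pics/w1.png

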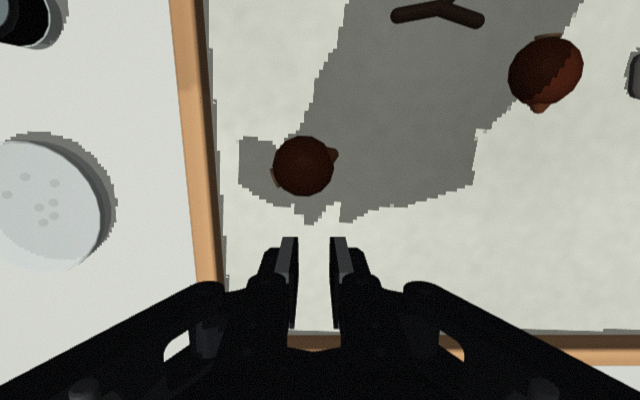

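View pics/s1c.png

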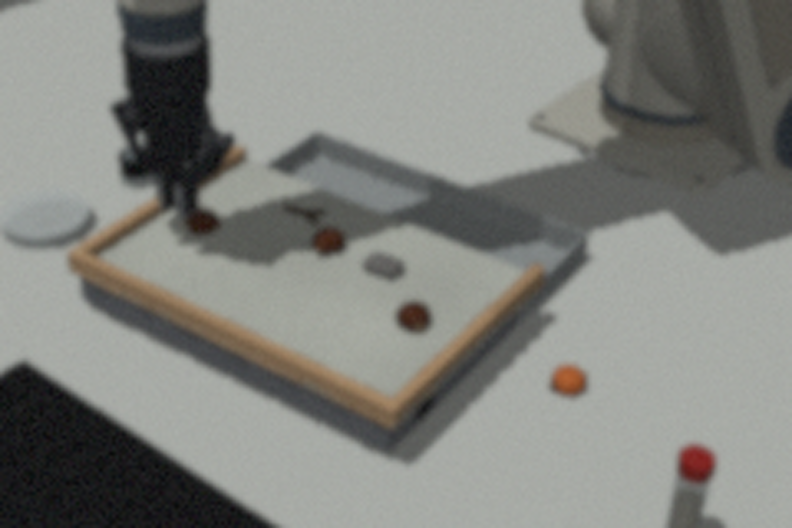

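The view from z=91 shows the nearest chestnut at (303,166), ahead of the fingers and slightly to their left. I'll refine its position from this picture.

```bash
python3 - <<'E'
from h import *
o=get_obs()
M=np.array([424.5,-75.6,50]);a=.0755;x=np.array([np.cos(a),np.sin(a),0]);y=np.array([-np.sin(a),np.cos(a),0])
for u in((303,166),(545,72)):
    P=wray(o,u,60);d=P-M;print(P.round(1),d@x,d@y)
d=o["position"]-M;print(d@x,d@y); print(wproj(o,o["position"]))
for w in (-23,23):
    print(wproj(o,np.array([o["position"][0],o["position"][1],91])+w*y-11*x))
E
```

```text
[ 558.8 -189.    60. ] 125.41273867519028 -123.20015770029642
[504.8 -76.9  60. ] 79.92186200487257 -7.3733690718479
161.77377230036447 -118.88847591646422
[311.00717046 257.65423442]
[259.1172312  234.30860702]
[362.88971081 234.46254641]
```

Request:
step_arm(slide=[[2.5,-4.1,-10],[0,0,-10],[0,0,-10],[0,0,-5],[0,0,0],[0,0,0]], rotation=[[0,0,0],[0,0,0],[0,0,0],[0,0,0],[0,0,0],[0,0,0]])

```text
t: 3.9
position: [596.8, -186.2, 55.3]
tool_rot: [-0.0, -0.039, 0.999, 0.0]
force: [-0.5, 0.1, 0.6]
opening: 14.0
```

Request:
step_arm(slide=[[-6,-0.5,0],[-8,-0.6,0],[-10,-0.75,0],[-10,-0.75,0],[-10,-0.75,0],[-10,-0.75,0],[-10,-0.75,0],[-10,-0.75,0],[-10,-0.75,0],[-10,-0.75,0],[-8,-0.6,0],[-6,-0.5,0]], rotation=[[0,0,0],[0,0,0],[0,0,0],[0,0,0],[0,0,0],[0,0,0],[0,0,0],[0,0,0],[0,0,0],[0,0,0],[0,0,0],[0,0,0]])

```text
t: 5.1
position: [488.1, -194.5, 55.4]
tool_rot: [-0.0, -0.038, 0.999, 0.0]
force: [-0.5, 0.1, 0.4]
opening: 13.9
```

```bash
python3 - <<'E'
from h import *
save("wrist","w2.png")
E
```

```text
(no output)
```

View pics/w2.png

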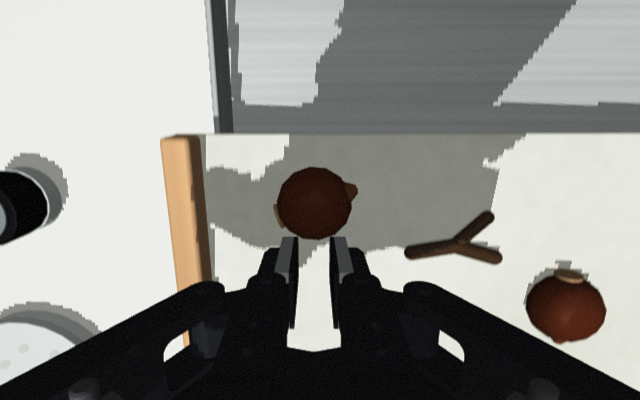

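The chestnut sits centred ahead of the fingers at (315,203), with the edge at row 133.

Request:
step_arm(slide=[[-5,-0.4,0],[-5,-0.4,0],[-5,-0.4,0],[-5,-0.4,0],[-5,-0.4,0],[-5,-0.4,0],[-5,-0.4,0],[-5,-0.4,0],[-5,-0.4,0],[-5,-0.4,0],[-4,-0.3,0],[0,0,0]], rotation=[[0,0,0],[0,0,0],[0,0,0],[0,0,0],[0,0,0],[0,0,0],[0,0,0],[0,0,0],[0,0,0],[0,0,0],[0,0,0],[0,0,0]])

```text
t: 6.35
position: [434.3, -198.7, 55.4]
tool_rot: [-0.0, -0.038, 0.999, 0.0]
force: [0.3, -0.3, 0.2]
opening: 14.0
```

```bash
python3 - <<'E'
from h import *
save("wrist","w3.png")
E
```

```text
(no output)
```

View pics/w3.png

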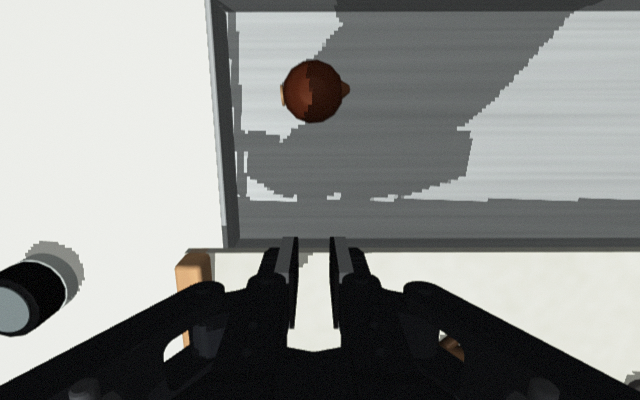

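The first chestnut is in the pan at (313,91). Next is the middle one.

Request:
step_arm(slide=[[0,0,20],[0,0,25],[13.5,15.6,10],[13.5,15.6,0],[13.5,15.6,0],[13.5,15.6,0],[13.5,15.6,0],[13.5,15.6,0],[13.5,15.6,0],[13,15.6,0],[0,0,0],[0,0,0]], rotation=[[0,0,0],[0,0,0],[0,0,0],[0,0,0],[0,0,0],[0,0,0],[0,0,0],[0,0,0],[0,0,0],[0,0,0],[0,0,0],[0,0,0]])

```text
t: 7.6
position: [542.3, -73.7, 110.1]
tool_rot: [-0.0, -0.039, 0.999, -0.0]
force: [-0.2, 0.8, -0.1]
opening: 14.2
```

```bash
python3 - <<'E'
from h import *
o=get_obs(); save("wrist","w4.png")
M=np.array([424.5,-75.6,50]);a=.0755;x=np.array([np.cos(a),np.sin(a),0]);y=np.array([-np.sin(a),np.cos(a),0])
d=o["position"]-M;print(o["position"],d@x,d@y)
im=cv2.imread("pics/w4.png");hsv=cv2.cvtColor(im,cv2.COLOR_BGR2HSV)
m=((im.max(2)<120)&(hsv[...,1]>110)).astype(np.uint8)[:235]
b,l,s,ce=cv2.connectedComponentsWithStats(m)
for i in range(1,b):
    if s[i,4]>300: P=wray(o,ce[i],60);d=P-M;print(s[i],ce[i],d@x,d@y)
E
```

```text
[542.3138595  -73.68300506 110.11368518] 117.62283040558526 -6.974964375426862
[   0    8   52  227 3322] [ 21.16977724 132.72034919] 66.08557498994864 -167.58431448630688
[ 596   40   44  195 2845] [621.81441125 154.38242531] 77.37490307996718 167.4739228131316
[182  74  78  45 967] [224.03412616 101.75698035] 49.3609576163175 -54.35290608164915
[ 287  127   54   62 2356] [313.81154499 155.91086587] 78.59568079062356 -5.736478619362489
[ 498  211   57   24 1067] [525.42924086 224.41611996] 119.06394286069667 119.95172589869972
```

View pics/w4.png

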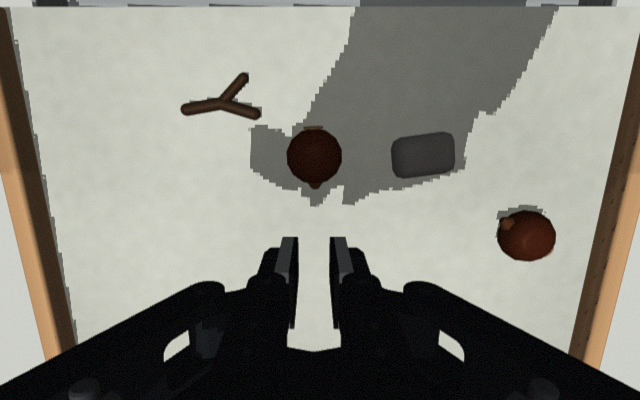

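The middle chestnut is at (314,156), centred ahead of the fingers, with the twig and stone clear on both sides.

Request:
step_arm(slide=[[0,1,-15],[0,0,-15],[0,0,-15],[0,0,-10],[0,0,0],[0,0,0],[-5,-0.4,0],[-8,-0.6,0],[-8,-0.6,0],[-8,-0.6,0]], rotation=[[0,0,0],[0,0,0],[0,0,0],[0,0,0],[0,0,0],[0,0,0],[0,0,0],[0,0,0],[0,0,0],[0,0,0]])

```text
t: 8.65
position: [512.6, -75.1, 55.7]
tool_rot: [0.0, -0.039, 0.999, -0.0]
force: [0.7, -0.8, -0.2]
opening: 14.1
```

Request:
step_arm(slide=[[-8,-0.6,0],[-8,-0.6,0],[-8,-0.6,0],[-8,-0.6,0],[-6,-0.5,0]], rotation=[[0,0,0],[0,0,0],[0,0,0],[0,0,0],[0,0,0]])

```text
t: 9.15
position: [474.6, -78.0, 55.4]
tool_rot: [-0.0, -0.039, 0.999, 0.0]
force: [0.0, 0.8, -0.3]
opening: 13.8
```

```bash
python3 - <<'E'
from h import *
save("wrist","w5.png")
E
```

```text
(no output)
```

View pics/w5.png

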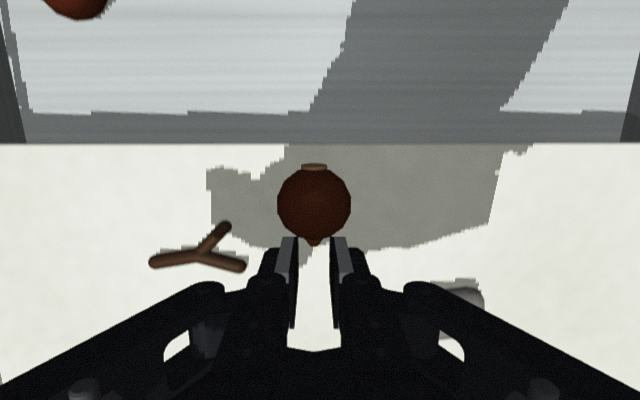

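Request:
step_arm(slide=[[-5,0.3,0],[-5,0.3,0],[-5,-0.3,0],[-5,-0.4,0],[-5,-0.4,0],[-5,-0.4,0],[-5,-0.4,0],[-5,-0.4,0],[-5,-0.4,0],[-5,-0.4,0],[0,0,0]], rotation=[[0,0,0],[0,0,0],[0,0,0],[0,0,0],[0,0,0],[0,0,0],[0,0,0],[0,0,0],[0,0,0],[0,0,0],[0,0,0]])

```text
t: 10.3
position: [424.7, -80.5, 55.4]
tool_rot: [-0.0, -0.038, 0.999, 0.0]
force: [0.3, 0.4, 0.7]
opening: 13.7
```

```bash
python3 - <<'E'
from h import *
save("wrist","w6.png")
E
```

```text
(no output)
```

View pics/w6.png

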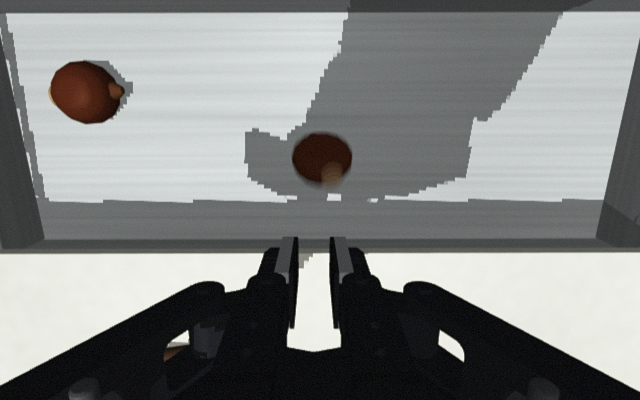

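The second chestnut is over the pan floor at (322,158). Now the third.

Request:
step_arm(slide=[[0,0,20],[0,0,25],[17.2,15.4,10],[17.2,15.4,0],[17.2,15.4,0],[17.2,15.4,0],[17.2,15.4,0],[17.2,15.4,0],[17.2,15.4,0],[17.2,15.4,0],[17.2,15.4,0],[0,0,0]], rotation=[[0,0,0],[0,0,0],[0,0,0],[0,0,0],[0,0,0],[0,0,0],[0,0,0],[0,0,0],[0,0,0],[0,0,0],[0,0,0],[0,0,0]])

```text
t: 11.55
position: [581.9, 59.6, 109.9]
tool_rot: [0.0, -0.039, 0.999, 0.0]
force: [0.7, -1.0, 0.8]
opening: 14.0
```

```bash
python3 - <<'E'
from h import *
o=get_obs(); save("wrist","w7.png")
M=np.array([424.5,-75.6,50]);a=.0755;x=np.array([np.cos(a),np.sin(a),0]);y=np.array([-np.sin(a),np.cos(a),0])
d=o["position"]-M;print(o["position"],d@x,d@y)
im=cv2.imread("pics/w7.png");hsv=cv2.cvtColor(im,cv2.COLOR_BGR2HSV)
m=((im.max(2)<120)&(hsv[...,1]>110)).astype(np.uint8)[:235]
b,l,s,ce=cv2.connectedComponentsWithStats(m)
for i in range(1,b):
    if s[i,4]>300: P=wray(o,ce[i],60);d=P-M;print(s[i],ce[i],d@x,d@y)
E
```

```text
[581.91501979  59.62359612 109.89304962] 167.1662653231672 122.96482888120302
[ 390    0   42  235 5173] [410.16605451 100.57413493] 98.10473143565005 176.09261513481783
[ 477   27   48   54 1800] [499.67444444  52.24      ] 73.73713951451649 220.94188368403817
[ 283  126   58   54 2375] [311.60294737 152.58947368] 126.30122717463159 122.94801051961718
```

View pics/w7.png

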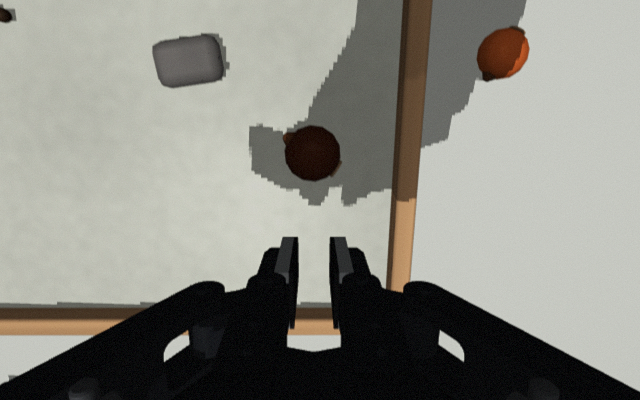

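The third chestnut, at (312,153), is centred ahead of the fingers. The orange look-alike is outside the rim.

Request:
step_arm(slide=[[0,0,-15],[0,0,-15],[0,0,-15],[0,0,-9],[0,0,0],[0,0,0],[-6,-0.5,0],[-8,-0.6,0],[-10,-0.75,0],[-10,-0.75,0],[-10,-0.75,0],[-10,-0.75,0]], rotation=[[0,0,0],[0,0,0],[0,0,0],[0,0,0],[0,0,0],[0,0,0],[0,0,0],[0,0,0],[0,0,0],[0,0,0],[0,0,0],[0,0,0]])

```text
t: 12.8
position: [525.2, 54.0, 56.6]
tool_rot: [0.0, -0.039, 0.999, -0.0]
force: [1.0, 0.1, 0.9]
opening: 14.0
```

Request:
step_arm(slide=[[-10,-0.75,0],[-10,-0.75,0],[-10,-0.75,0],[-10,-0.75,0],[-8,-0.6,0],[-8,-0.6,0]], rotation=[[0,0,0],[0,0,0],[0,0,0],[0,0,0],[0,0,0],[0,0,0]])

```text
t: 13.4
position: [469.6, 49.7, 56.4]
tool_rot: [0.0, -0.039, 0.999, -0.0]
force: [0.7, 0.6, 1.5]
opening: 14.0
```

```bash
python3 - <<'E'
from h import *
save("wrist","w8.png")
E
```

```text
(no output)
```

View pics/w8.png

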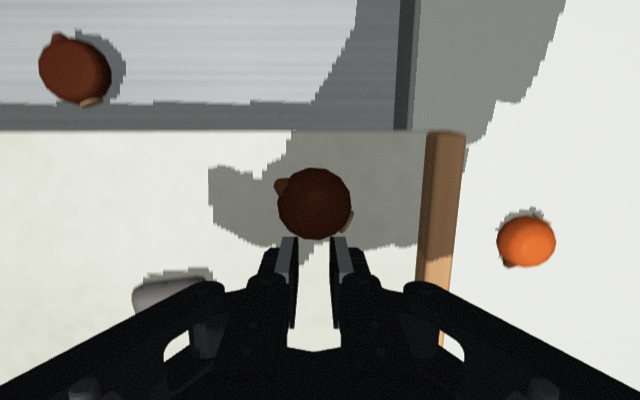

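Request:
step_arm(slide=[[-5,-0.4,0],[-5,-0.4,0],[-5,-0.4,0],[-5,-0.4,0],[-5,-0.4,0],[-5,-0.4,0],[-5,-0.4,0],[-5,-0.4,0],[-5,-0.4,0],[-5,-0.4,0],[-4,-0.3,0],[0,0,0]], rotation=[[0,0,0],[0,0,0],[0,0,0],[0,0,0],[0,0,0],[0,0,0],[0,0,0],[0,0,0],[0,0,0],[0,0,0],[0,0,0],[0,0,0]])

```text
t: 14.65
position: [415.6, 45.5, 56.4]
tool_rot: [-0.0, -0.039, 0.999, 0.0]
force: [-0.5, 0.3, -0.2]
opening: 13.9
```

Request:
step_arm(slide=[[0,0,20],[0,0,30],[0,0,40],[10,-5,40],[10,-5,40],[10,-5,40],[10,-5,40],[0,0,30],[0,0,0],[0,0,0]], rotation=[[0,0,0],[0,0,0],[0,0,0],[0,0,0],[0,0,0],[0,0,0],[0,0,0],[0,0,0],[0,0,0],[0,0,0]])

```text
t: 15.65
position: [456.4, 25.5, 336.3]
tool_rot: [0.0, -0.039, 0.999, -0.0]
force: [0.4, 0.1, -0.6]
opening: 14.1
```

```bash
python3 - <<'E'
from h import *
o=get_obs();save("wrist","w9.png");save("scene","s9.png");print(o["t"],o["position"])
M=np.array([424.5,-75.6,50]);a=.0755;x=np.array([np.cos(a),np.sin(a),0]);y=np.array([-np.sin(a),np.cos(a),0])
for n,z in(("twig",50),("stone",50),("pan",0)):
  for r in finder.landmark_of(n,"wrist")[:2]: P=wray(o,r["location"],z);d=P-M;print(n,r["score"],r["location"],d@x,d@y)
E
```

```text
15.65 [456.41344987  25.46184606 336.27525652]
twig 0.55 [187.3, 167.4] 47.89112363207054 -60.10228095669434
stone 0.59 [281.9, 189.1] 76.00518711198251 58.965958102156904
stone 0.54 [41.8, 236.1] 140.7799861086183 -263.04809347135335
pan 0.85 [239.6, 85.0] -54.302681225219324 1.2358535831480606
```

View pics/w9.png

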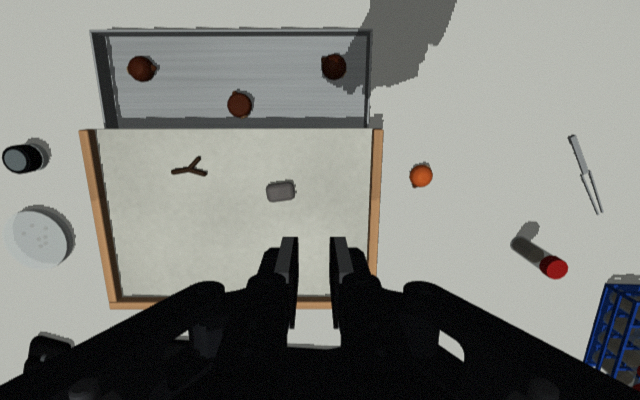

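View pics/s9.png

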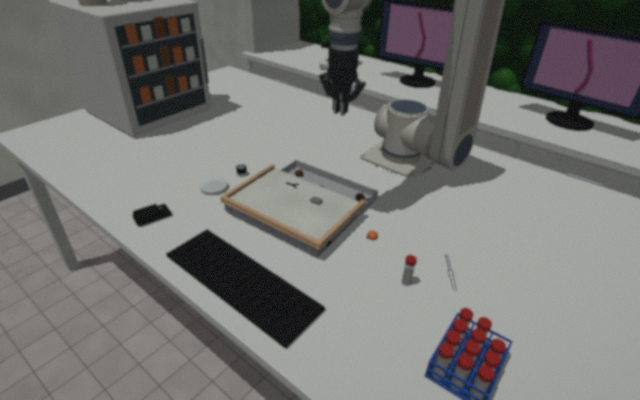

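All three chestnuts lie in the pan, at (142,68), (239,104) and (333,66). The twig, stone, pan and other items are in place, and the arm is clear.

```bash
python3 -c "
from rig import job_done
print(job_done())"
```

```text
the job is handed in; nothing more can be done
None
```

All three chestnuts are in the steel pan. I swept each one over the open edge with the fingertips held 14 mm apart, without gripping or lifting any.

- **Chestnuts:** the last wrist picture shows all three lying in the pan.
- **Twig and stone:** by the network's reading, the twig is at about (48, −60) mm in the edge frame and the stone at about (76, 59) mm. Both are within about 3 mm of my first measurements, which is as close as I can measure.
- **Pan:** the network puts its centre about 54 mm outside the edge, against 51 mm at the start. I take that as within measuring error. I had no pan reading with the same wrist camera before the sweeps to compare it with.
- **Other things:** the vial, petri dish, loupe, tweezers and orange look-alike look undisturbed in the pictures. I did not measure their positions.
- **Force and time:** the wrist force read at the end of each move stayed under about 2 N. The clock stood at about 16 s when I handed in, with the arm raised clear of everything.

No check failed. The network also gave a second, wrong location for the stone, outside the board, which I ignored.

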